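# Wind the roller inductor home and hold the tester pen on its red terminal

### The job

Check the roller inductor on the test plate: with its crank, wind it clockwise (seen from above) until it is fully home against its end stop, which is between one full turn and a turn and a quarter away, with the crank handle over the red end mark. Then take the red tester pen out of its dock and, holding it upright, press its spring tip lightly on the middle of the terminal with the red collar so that the tip sinks in about halfway and does not bottom hard. Stay like that: the program finishes while the robot is still holding the pen pressed on the terminal, with the crank still home and nothing else on the bench disturbed.

Things in the scene. Friction and masses are not known exactly. Their poses are not given: they have to be found in the camera images.
- inductor: roller inductor fixed on a test plate 180 x 330 x 8 mm; origin: underside of the plate, z up. Copper coil along y, axis 60 mm up, between arched steel end plates (100 mm wide, tops 110 mm up) at y = -140 and +30 mm. Grey right-angle drive at y = +115 mm, dial plate (diameter 112 mm) 90 mm up, crank on top. Brown terminal bar along y at x = +68 mm, top 54 mm up
- crank (a joint): crank angle, rad, growing clockwise seen from above; at 0 the handle lies towards the inductor's -x, at pi/2 towards its +y; end stop at 7.854 (2.5 pi: towards +y again, over the red end mark). Starts between 0.1 and 1.45. Light friction (2 to 3 N at the handle); it stays where it is left. The coil and the brass roller on top of it follow
- crank_axis (a point): point on the crank's vertical turning axis, at the height of the middle of the handle (138 mm above the underside of the plate); axes as the inductor's
- crank_handle (a point): middle of the black upright crank handle: round, 18 mm in diameter, 43 mm high (113 to 156 mm up), 40 mm from the turning axis; it spins freely on its pin, so it may be held without turning the hand. The crank arm's top is 112 mm up, the hub's 114 mm; the nearest end plate stands 85 mm from the turning axis, 110 mm high
- end_mark (a point): the red end mark on the rim of the drive's dial plate, 50 mm from the crank axis on the inductor's +y side, 91 mm up
- term_red: the terminal to be tested, one of three on the brown bar, 60 mm apart, in any order: round plastic collar, red, diameter 32 mm, 7 mm high, with a flat brass top 16 mm in diameter, 11 mm above its origin (centre of its underside), which faces up. Fixed. The other two have a black and a blue collar
- red_pad (a point): centre of the flat brass top of the red terminal, about 65 mm above the bench: where the pen tip has to stand
- dock: pen dock, fixed grey block on a black foot, 72 x 124 mm, top 62 mm above its origin (centre of its underside), with two upright bores 18 mm wide at y = -28 and +28 mm; one holds the red pen, the other a shorter white trimming tool, in either order
- pen: cordless tester pen, red, upright in the dock, 142 mm long, about 80 g; origin at the end of its sprung-out tip, z up the pen. Nose 13 mm in diameter to 50 mm, finger guard 26 mm wide from 50 to 55 mm (rests on the dock's top: origin 12 mm above the dock's underside), round handle 18 mm in diameter to 132 mm, black cap to 142 mm. Draw it straight up; lifted by 120 mm it clears all near it
- pen_grip (a point): middle of the grip, on the pen's axis 100 mm above the tip end; to keep clear of the trimming tool 56 mm away, close the fingers along the dock's x axis
- pen_tip (a joint): how far the brass spring tip (5 mm in diameter) is pushed into the pen, m: 0 out, 0.008 bottomed. Spring: about 0.8 N to start it moving, 0.4 N per mm more, so 2.4 N at half travel (4 mm)
- pen_point (a point): the very end of the pen's spring tip (moves with the tip)
- trimmer: white plastic trimming tool in the other bore of the dock, handle 15 mm in diameter, its top 112 mm above the bench; leave it alone
- driver_red: screwdriver with red handle, 200 mm long, lying on the bench; leave it alone; origin at the middle of its length
- driver_amber: screwdriver with orange handle, 170 mm long, lying on the bench; leave it alone
- spanner: steel spanner, 150 mm long, lying on the bench; leave it alone
- relay_can: round aluminium relay can, 68 mm in diameter, 51 mm high, on the bench; leave it alone
- vacuum_cap: standing vacuum capacitor, copper and pale glass, 62 mm in diameter, 132 mm high; leave it alone
- gear: brass gear wheel, 54 mm in diameter, 16 mm high, lying flat; leave it alone
Things that resemble listed ones, but are neither listed nor needed, are in the scene too. What is shaped like the pen but green is not meant.

How it is judged:
By the outcome, as a careful person would: the job done as asked, in the order asked, and still so for the second after the job is handed in, while the arm keeps its last pose, push and grip.
It also fails if it takes over 72 s, if anything falls off the work surface, if the arm or the gripper's body presses on something with over 40 N, if the wrist force passes 120 N, or if a joint passes its speed limit or range.

### The arm

A 6-joint arm with a two-finger parallel gripper is mounted at the origin on the work surface. World frame = base frame: x ahead of the robot, y to its left, z up, the work surface at z = 0. Lengths are in m, angles in degrees, forces in N, time in s.
With the tool pointing down it reaches from about 0.3 to 0.75 m from the base axis. Payload 8.5 kg.
Tool frame: the origin (TCP) lies on the centre line of the jaws, within the pads' length; the fingertips stand 14 mm ahead of it and the grasp point (between the pads) lies 5 mm behind it; z points along the fingers, y is the direction in which the jaws open and shut (so a half turn about z gives the same grasp; the last joint's range is limited). The gripper opens to 85 mm and grips with 20 to 120 N. Pads are 22 mm wide; open, the fingers measure 114 mm over their backs; the gripper's body (76 mm by 85 mm) begins 54 mm behind the grasp point. The pads swing forward as they close: fully open they stand 13 mm farther back than shut.
Start: joints at [59.284, 21.807, 74.336, -0, 83.858, -12.336], TCP at [0.173, 0.522, 0.245] pointing down, gripper open.
Joint ranges: [-178.18, 178.18], [-50.72, 133.34], [12.68, 142.11], [-81.47, 261.47], [9.98, 163.14], [-165.26, 165.26]. Speed limits (degrees/s): [136.94, 136.94, 180, 180, 180, 180].

### API

Orientations are given as a 3x3 rotation matrix whose columns are the frame's x, y, z axes.
In Python, from rig import env, optics, order, finder gives the robot as it stands.
- The arm moves only by the tool play_rows, never from a script. Its argument "commands" is a list of rows, each an object of numbers: "grip": the closure, from -1 (fully open) to 1 (shut); "x", "y", "z": the shift along the tool's x, y, z in m; "rx", "ry", "rz": the turn, a rotation vector about the tool's x, y, z in rad. A call has 1 to 12 rows; each row shifts and turns the commanded pose from where the row before left it, along the tool's axes as they then stand; what a row does not reach is not made up. A row lasts 1/8 s, in which the tool goes at most 62.5 mm and 10.7 degrees, less where a joint would pass 70% of its speed; a pose out of reach is approached as far as the arm can. A call is refused whole if a number of a shift passes 0.0625 or a number of a turn 0.188, either way. A call with a gripper value outside its range is refused whole. The fingers move at their own pace and stop on an object; "squeeze" is the grip in N (left out, the last holds). Time passes only in rows, so rows that do not move let the fingers close. It gives the time, the measured TCP pose, the force and the opening at its end, in the units of the state.
- env.observe(): the state, without advancing time (a new reading comes with each control period).
- optics.get_image(name): name is "side" or "top" or "wrist"; returns a dict with "color" (384x512x3 uint8, blue, green, red), "range_z" (384x512 float32, m along the optical axis (not along the pixel's ray), 0 where there is no reading), "fov_y" (degrees; the focal length in pixels is half the picture's height over the tangent of half this angle, whatever the lens; pixels are square), "cx", "cy" (the principal point, pixels), "cam_to_world" (4x4, takes a point from camera to world coordinates). Camera axes: x right, y down, z forward; pixel columns grow to the right and rows downward; lengths in m; the calibration is good to about 2 mm. A picture is of the moment at which its call begins.
- order.close_job(): hands the job in, once; it reports no verdict.
Trained networks look in the newest picture that a camera, given by its name, has taken for a name from the list of things; names that differ only in an ending like _2 or _b are one class to them, and where a whole thing is asked for, a point or a joint stands for the part that bears it (a point fixed in the world has none). Each returns a list of dicts, best first, with "conf" (0 to 1); they miss things now and then, are a little off and sometimes report something else, mostly with a low value. They report only what shows in the picture. A call takes as long as a camera call. They do not tell look-alikes from the thing itself.
- finder.boxes_of(camera, thing): "point" ([x, y, z] in m, in world coordinates, good to about 4 mm: the middle of the surface that is visible of it).
The state is a dict: "time_s": time; "q": joint angles; "qvel": joint speeds; "joint_efforts": joint torques, N m; "position": TCP position; "tool_rot": TCP orientation; "ft_force": force on the tool from outside, world axes, zero at the start; "wrist_torque": the same for the moment, N m; "grip_width": finger opening in m.
Only numpy, scipy, OpenCV 4.12 (cv2) and the standard library are available. Lean on these libraries where they do the work, as an engineer would, in place of code of your own. Each camera call takes 0.05 s, during which the arm holds its last target.

## Working session

There is one attempt and no reset: what is moved stays moved. The work goes in short steps, Python scripts to look and compute and a tool call to move; the robot and the scene stay as the last step left them, time stands still between calls to the robot, and variables do not carry over. Pictures are saved under pics/ and viewed, and the job is handed in when it is done.

Besides the shell and the picture viewer there is one more tool, called by a JSON object that holds its "fn" and its "kwargs", one argument or row to a line. play_rows: Moves the arm, as the interface text tells. Its arguments: {"type":"object","properties":{"commands":{"type":"array"},"squeeze":{"type":"number"}},"required":["commands"]}

```bash
ls; mkdir -p pics; python3 - <<'E'
from rig import env, optics, order, finder
import cv2
s=env.observe()
for k,v in s.items(): print(k,v)
for n in ("side","top","wrist"):
    d=optics.get_image(n); cv2.imwrite(f"pics/{n}0.png",d["color"]); print(n,d["fov_y"],d["cx"],d["cy"]); print(d["cam_to_world"])
E
```

```text
pics
time_s 0.0
q [ 5.92837571e+01  2.18425204e+01  7.43853237e+01  1.18395376e-03
  8.38560007e+01 -1.23361144e+01]
qvel [-0.10869327  0.00045895  0.02893481 -0.02416023 -0.05150998  0.13158144]
joint_efforts [ 2.16464246e-04 -4.48463881e+01 -2.31275207e+01 -1.48988752e-04
  4.79770184e-03 -1.45469591e-05]
position [0.17328853 0.52170989 0.24469405]
tool_rot [[-9.48984599e-01  3.15321494e-01 -7.65131374e-04]
 [ 3.15322247e-01  9.48983838e-01 -1.24757366e-03]
 [ 3.32710515e-04 -1.42519114e-03 -9.99998929e-01]]
ft_force [-0.64725457  0.76923934  0.53727338]
wrist_torque [-0.00640988  0.01046708 -0.03542451]
grip_width 0.08527240983443987
side 46.41646202741592 256.669552466723 187.9634700082696
[[ 0.83075688 -0.26336068  0.49039184 -0.16740357]
 [-0.55633419 -0.42182341  0.71593106 -0.93226427]
 [ 0.01831067 -0.8675864  -0.49694925  0.76242983]
 [ 0.          0.          0.          1.        ]]
top 47.26719464390871 255.63338402932158 187.30470709653162
[[ 0.01160573 -0.98789157  0.15471122  0.29912114]
 [-0.99974484 -0.01446245 -0.01735211  0.02885281]
 [ 0.0193795  -0.15447036 -0.98780734  1.33913515]
 [ 0.          0.          0.          1.        ]]
wrist 71.52967256179276 258.2402352038523 194.25990724636628
[[ 3.15163023e-01  9.07107845e-01  2.78976030e-01  1.01386437e-01]
 [ 9.49037202e-01 -3.00987279e-01 -9.34614773e-02  5.46001891e-01]
 [-8.11403176e-04  2.94214233e-01 -9.55739152e-01  3.73580596e-01]
 [ 0.00000000e+00  0.00000000e+00  0.00000000e+00  1.00000000e+00]]
```

View pics/top0.png

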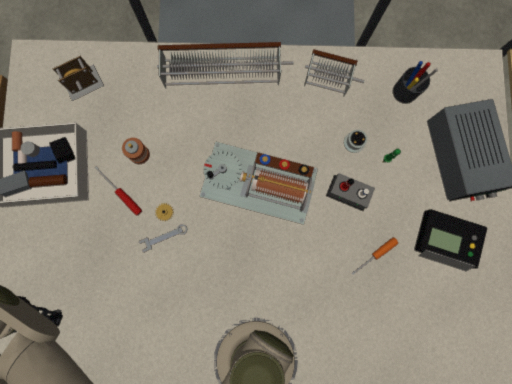

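View pics/side0.png

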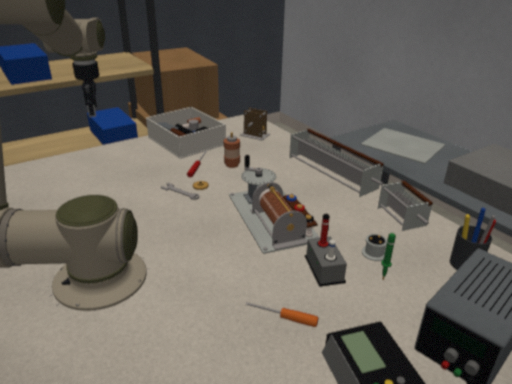

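```bash
python3 - <<'E'
from rig import env, optics, order, finder
for n in ("top","side"):
    optics.get_image(n)
    for t in ("inductor","crank_axis","crank_handle","end_mark","term_red","red_pad","dock","pen","pen_grip","trimmer"):
        r=finder.boxes_of(n,t)
        print(n,t,[(round(float(a["conf"]),2),[round(float(v),4) for v in a["point"]]) for a in r[:4]])
print(env.observe()["time_s"])
E
```

```text
top inductor [(0.75, [0.512, 0.0021, 0.048])]
top crank_axis [(0.79, [0.5071, 0.0038, 0.0452]), (0.32, [0.573, -0.077, 0.0576])]
top crank_handle [(0.52, [0.5204, 0.1337, 0.1509])]
top end_mark [(0.77, [0.5092, 0.0044, 0.0487]), (0.71, [0.4852, -0.2715, 0.0638]), (0.7, [0.4838, -0.2993, 0.086])]
top term_red [(0.46, [0.5717, -0.073, 0.0617]), (0.42, [0.4853, -0.2733, 0.0642])]
top red_pad [(0.42, [0.5101, 0.0036, 0.0495]), (0.26, [0.4833, -0.2984, 0.0876])]
top dock [(0.92, [0.4863, -0.2732, 0.0605]), (0.4, [0.4298, 0.2857, 0.0063]), (0.35, [0.5012, -0.2515, 0.1159])]
top pen [(0.67, [0.5936, -0.3893, 0.1029]), (0.43, [0.4863, -0.2755, 0.064]), (0.41, [0.5024, -0.2511, 0.1139]), (0.18, [0.51, 0.0046, 0.0492])]
top pen_grip [(0.58, [0.5017, -0.2458, 0.1143]), (0.51, [0.5944, -0.3808, 0.0987])]
top trimmer [(0.66, [0.6009, 0.3526, 0.1]), (0.38, [0.482, -0.2994, 0.0832])]
side inductor [(0.88, [0.4935, -0.051, 0.05])]
side crank_axis [(0.95, [0.4946, -0.0504, 0.0575])]
side crank_handle [(0.62, [0.5172, 0.1299, 0.1376])]
side end_mark [(0.76, [0.4923, -0.0506, 0.0524])]
side term_red []
side red_pad [(0.57, [0.5688, -0.0848, 0.0622])]
side dock [(0.83, [0.4751, -0.3126, 0.0501])]
side pen [(0.7, [0.4935, -0.0466, 0.0566]), (0.64, [0.5921, -0.3971, 0.0871]), (0.57, [0.5024, -0.2596, 0.111])]
side pen_grip [(0.83, [0.4999, -0.2604, 0.109]), (0.61, [0.592, -0.3918, 0.0846]), (0.41, [0.4595, 0.3803, 0.0214])]
side trimmer []
1.25
```

```bash
cat > h.py <<'E'
import numpy as np, cv2
def K(d):
    f=d["color"].shape[0]/2/np.tan(np.radians(d["fov_y"]/2)); return f,d["cx"],d["cy"]
def unproj(d,u,v,z=None):
    f,cx,cy=K(d); z=d["range_z"][int(round(v)),int(round(u))] if z is None else z
    p=np.array([(u-cx)/f*z,(v-cy)/f*z,z,1]); return (d["cam_to_world"]@p)[:3]
def cloud(d):
    f,cx,cy=K(d); z=d["range_z"]; v,u=np.mgrid[:z.shape[0],:z.shape[1]]
    P=np.stack([(u-cx)/f*z,(v-cy)/f*z,z,np.ones_like(z)],-1)@d["cam_to_world"].T
    P=P[...,:3]; P[z<=0]=np.nan; return P
def ray_at_z(d,u,v,h):
    f,cx,cy=K(d); M=d["cam_to_world"]; r=M[:3,:3]@np.array([(u-cx)/f,(v-cy)/f,1]); o=M[:3,3]
    return o+r*(h-o[2])/r[2]
def proj(d,p):
    f,cx,cy=K(d); M=np.linalg.inv(d["cam_to_world"]); q=M[:3,:3]@np.asarray(p)+M[:3,3]
    return np.array([cx+f*q[0]/q[2],cy+f*q[1]/q[2]])
E
python3 - <<'E'
from rig import env, optics
import cv2,pickle
D={}
for n in ("top","side"):
    D[n]=dict(optics.get_image(n))
pickle.dump(D,open("D0.pkl","wb"))
c=D["top"]["color"][135:225,195:385]; cv2.imwrite("pics/topc.png",cv2.resize(c,None,fx=4.2,fy=4.2,interpolation=cv2.INTER_CUBIC))
c=D["side"]["color"][140:290,220:410]; cv2.imwrite("pics/sidec.png",cv2.resize(c,None,fx=4,fy=4,interpolation=cv2.INTER_CUBIC))
E
```

```text
(no output)
```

View pics/topc.png

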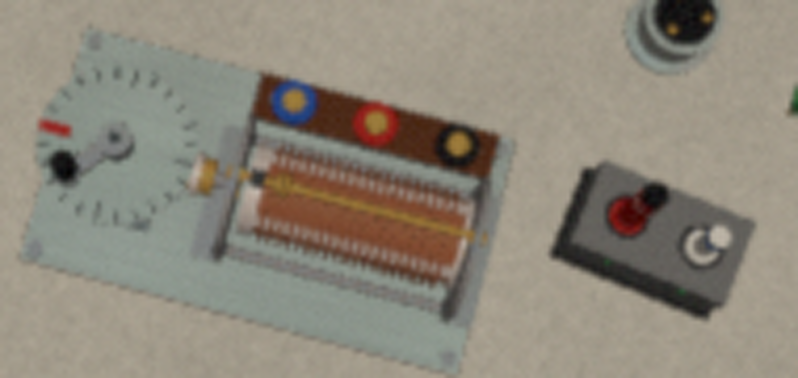

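View pics/sidec.png

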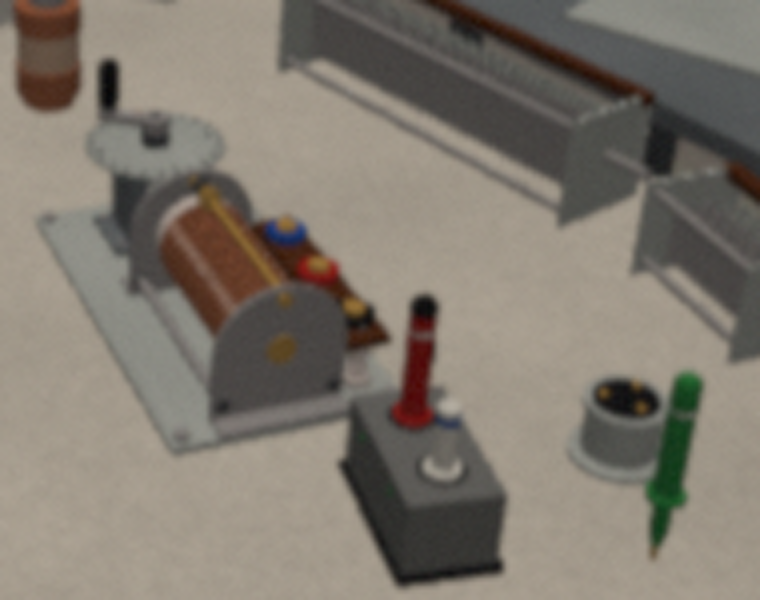

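```bash
python3 - <<'E'
import pickle,numpy as np,cv2
from h import *
D=pickle.load(open("D0.pkl","rb")); d=D["top"]
def c(u,v): return (u+.5)/4.2-.5+195,(v+.5)/4.2-.5+135
np.set_printoptions(precision=4,suppress=True)
hub=ray_at_z(d,*c(116,139),.114); han=ray_at_z(d,*c(63,165),.156); mark=ray_at_z(d,*c(55,128),.091)
red=ray_at_z(d,*c(376,122),.065);blue=ray_at_z(d,*c(294,100),.065);blk=ray_at_z(d,*c(458,144),.065)
print("hub",hub,"handle",han,"mark",mark,"red",red,blue,blk)
P=cloud(d)
for n,(u,v) in dict(hub=(116,139),han=(63,165),mark=(55,128),red=(376,122),blue=(294,100),blk=(458,144)).items():
    uu,vv=c(u,v);print(n,P[int(round(vv)),int(round(uu))])
# plate corners outer
for u,v in [(85,28),(515,140),(458,372),(20,262)]: print("corner",ray_at_z(d,*c(u,v),.008))
a=blue-blk; yaw=np.degrees(np.arctan2(a[1],a[0]))-90; print("yaw terms",yaw, np.linalg.norm(a))
a=mark-hub; print("yaw mark",np.degrees(np.arctan2(a[1],a[0]))-90,np.linalg.norm(a[:2]))
a=han-hub; print("handle r",np.linalg.norm(a[:2]),np.degrees(np.arctan2(a[1],a[0])))
# pen: red mask with height
for n in ("top","side"):
    d=D[n];P=cloud(d);col=d["color"].astype(int)
    b,g,r=col[...,0],col[...,1],col[...,2]
    near=(abs(P[...,0]-.5)<.08)&(abs(P[...,1]+.27)<.09)
    m=near&(r>g+50)&(r>b+50)
    print(n,"pen red",m.sum(),np.nanmean(P[m],0),np.nanmin(P[m],0),np.nanmax(P[m],0))
    m=near&(P[...,2]>.105)
    print(n,"pen hi",m.sum(),np.nanmean(P[m],0),np.nanmin(P[m],0),np.nanmax(P[m],0))
    m=near&(P[...,2]>.145)
    print(n,"cap",m.sum(),np.nanmean(P[m],0),np.nanmin(P[m],0),np.nanmax(P[m],0))
    hm=(abs(P[...,0]-.52)<.03)&(abs(P[...,1]-.13)<.03)&(P[...,2]>.12)
    print(n,"handle",hm.sum(),np.nanmean(P[hm],0),np.nanmin(P[hm],0),np.nanmax(P[hm],0))
    hm=(abs(P[...,0]-.49)<.08)&(abs(P[...,1]+.27)<.09)&(abs(P[...,2]-.062)<.004)
    (cx,cy),wh,an=cv2.minAreaRect((P[hm][:,:2]*1000).astype(np.float32)); print(n,"dock top",cx,cy,wh,an)
E
```

```text
hub [0.546  0.1029 0.114 ] handle [0.5197 0.1345 0.156 ] mark [0.5577 0.1465 0.091 ] red [ 0.5709 -0.0773  0.065 ] [ 0.5859 -0.0192  0.065 ] [ 0.556  -0.1353  0.065 ]
hub [0.545  0.1035 0.1148]
han [0.5204 0.1339 0.1507]
mark [0.5578 0.1456 0.0921]
red [ 0.571  -0.0773  0.06  ]
blue [ 0.5876 -0.0204  0.0632]
blk [ 0.5561 -0.1366  0.0633]
corner [0.6509 0.1343 0.008 ]
corner [ 0.5711 -0.1849  0.008 ]
corner [ 0.3994 -0.1418  0.008 ]
corner [0.4751 0.1769 0.008 ]
yaw terms -14.449905431017427 0.11991415725872978
yaw mark -15.042986911279712 0.045124902531093095
handle r 0.04105142147764729 129.77736177909196
top pen red 51 [ 0.5027 -0.249   0.0832] [ 0.4938 -0.263   0.062 ] [ 0.5182 -0.2408  0.122 ]
top pen hi 88 [ 0.4977 -0.2677  0.131 ] [ 0.4773 -0.3139  0.1056] [ 0.5127 -0.2442  0.1591]
top cap 33 [ 0.505  -0.2528  0.1529] [ 0.4974 -0.2603  0.1458] [ 0.5127 -0.2449  0.1591]
top handle 41 [0.5201 0.1349 0.1492] [0.5136 0.1275 0.1264] [0.5287 0.1431 0.1593]
top dock top 495.66064453125 -279.9920349121094 (116.5698471069336, 64.92823791503906) 67.59817504882812
side pen red 124 [ 0.5027 -0.2604  0.0899] [ 0.4954 -0.2696  0.0594] [ 0.5166 -0.2477  0.1405]
side pen hi 166 [ 0.5003 -0.2678  0.1274] [ 0.478  -0.3142  0.1051] [ 0.5169 -0.2484  0.1556]
side cap 37 [ 0.5048 -0.2568  0.1506] [ 0.4977 -0.2639  0.145 ] [ 0.5144 -0.2484  0.1556]
side handle 67 [0.5204 0.1315 0.1393] [0.5114 0.1239 0.1208] [0.5318 0.1416 0.1561]
side dock top 496.5874938964844 -281.6423034667969 (119.91342163085938, 65.67162322998047) 68.14445495605469
```

{"fn": "play_rows", "kwargs": {
  "commands": [
    {"grip":-1,"rz":0.1786},
    {"rz":0.1786},
    {"rz":0.1786},
    {"rz":0.1786},
    {"rz":0.1786},
    {"rz":0.1786},
    {"rz":0.1786},
    {"x":-0.039,"y":0.0345},
    {"x":-0.039,"y":0.0345},
    {"x":-0.039,"y":0.0345},
    {"x":-0.039,"y":0.0345},
    {"x":-0.039,"y":0.0345}
  ]
}}

```text
invalid input at $.commands[0]: expected keys grip, x, y, z, rx, ry, rz
```

{"fn": "play_rows", "kwargs": {
  "commands": [
    {"grip":-1,"x":0,"y":0,"z":0,"rx":0,"ry":0,"rz":0.1786},
    {"grip":-1,"x":0,"y":0,"z":0,"rx":0,"ry":0,"rz":0.1786},
    {"grip":-1,"x":0,"y":0,"z":0,"rx":0,"ry":0,"rz":0.1786},
    {"grip":-1,"x":0,"y":0,"z":0,"rx":0,"ry":0,"rz":0.1786},
    {"grip":-1,"x":0,"y":0,"z":0,"rx":0,"ry":0,"rz":0.1786},
    {"grip":-1,"x":0,"y":0,"z":0,"rx":0,"ry":0,"rz":0.1786},
    {"grip":-1,"x":0,"y":0,"z":0,"rx":0,"ry":0,"rz":0.1786},
    {"grip":-1,"x":-0.039,"y":0.0345,"z":0,"rx":0,"ry":0,"rz":0},
    {"grip":-1,"x":-0.039,"y":0.0345,"z":0,"rx":0,"ry":0,"rz":0},
    {"grip":-1,"x":-0.039,"y":0.0345,"z":0,"rx":0,"ry":0,"rz":0},
    {"grip":-1,"x":-0.039,"y":0.0345,"z":0,"rx":0,"ry":0,"rz":0},
    {"grip":-1,"x":-0.039,"y":0.0345,"z":0,"rx":0,"ry":0,"rz":0}
  ]
}}

```text
time_s: 2.85
position: [0.3468, 0.3255, 0.2455]
tool_rot: [[0.0, 1.0, 0.0], [1.0, -0.0, 0.0], [0.0, 0.0, -1.0]]
ft_force: [1.1, 1.7, -0.0]
grip_width: 0.0852
```

{"fn": "play_rows", "kwargs": {
  "commands": [
    {"grip":-1,"x":-0.0385,"y":0.0346,"z":0,"rx":0,"ry":0,"rz":0},
    {"grip":-1,"x":-0.0385,"y":0.0346,"z":0,"rx":0,"ry":0,"rz":0},
    {"grip":-1,"x":-0.0385,"y":0.0346,"z":0,"rx":0,"ry":0,"rz":0},
    {"grip":-1,"x":-0.0385,"y":0.0346,"z":0,"rx":0,"ry":0,"rz":0},
    {"grip":-1,"x":-0.0385,"y":0.0346,"z":0,"rx":0,"ry":0,"rz":0},
    {"grip":-1,"x":0,"y":0,"z":0,"rx":0,"ry":0,"rz":0}
  ]
}}

```text
time_s: 3.6
position: [0.5206, 0.1319, 0.2448]
tool_rot: [[0.004, 1.0, -0.0], [1.0, -0.004, -0.0], [-0.0, -0.0, -1.0]]
ft_force: [-0.7, 0.9, 0.1]
grip_width: 0.0858
```

```bash
python3 - <<'E'
from rig import env, optics
from h import *
import pickle
d=dict(optics.get_image("wrist")); pickle.dump(d,open("W1.pkl","wb"))
cv2.imwrite("pics/w1.png",d["color"]); print(env.observe()["position"])
E
```

```text
[0.51942157 0.13328448 0.24492185]
```

View pics/w1.png

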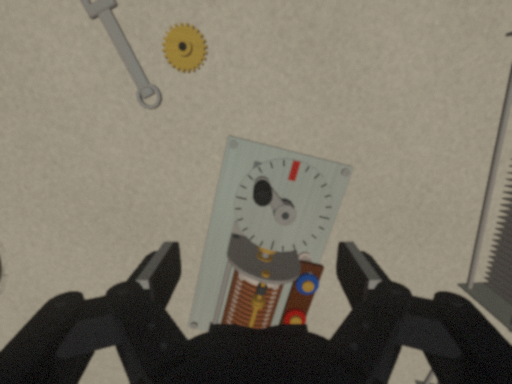

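```bash
python3 - <<'E'
import pickle
from h import *
np.set_printoptions(precision=4,suppress=True)
d=pickle.load(open("W1.pkl","rb"))
c=d["color"][130:330,190:340]; cv2.imwrite("pics/w1c.png",cv2.resize(c,None,fx=3,fy=3,interpolation=cv2.INTER_CUBIC))
P=cloud(d)
for (u,v) in [(263,192),(285,212),(294,172),(294,317),(307,285)]: print(P[v,u])
print("hub",ray_at_z(d,285,214,.114),"mark",ray_at_z(d,294,171,.091))
hm=(abs(P[...,0]-.52)<.03)&(abs(P[...,1]-.13)<.03)&(P[...,2]>.12)
print("handle",hm.sum(),np.nanmean(P[hm],0),np.nanmin(P[hm],0),np.nanmax(P[hm],0))
hm&=P[...,2]>.150
print("handle top",hm.sum(),np.nanmean(P[hm],0),np.nanmin(P[hm],0),np.nanmax(P[hm],0))
E
```

```text
[0.5241 0.1424 0.1555]
[0.5477 0.108  0.1137]
[0.5587 0.1456 0.0913]
[ 0.5698 -0.0699  0.064 ]
[ 0.5854 -0.0164  0.0648]
hub [0.5478 0.1059 0.114 ] mark [0.5587 0.1466 0.091 ]
handle 13783 [0.5201 0.1468 0.3136] [0.49   0.1289 0.1205] [0.55   0.1539 0.3321]
handle top 13629 [0.5201 0.1468 0.3155] [0.49   0.1289 0.1501] [0.55   0.1539 0.3321]
```

View pics/w1c.png

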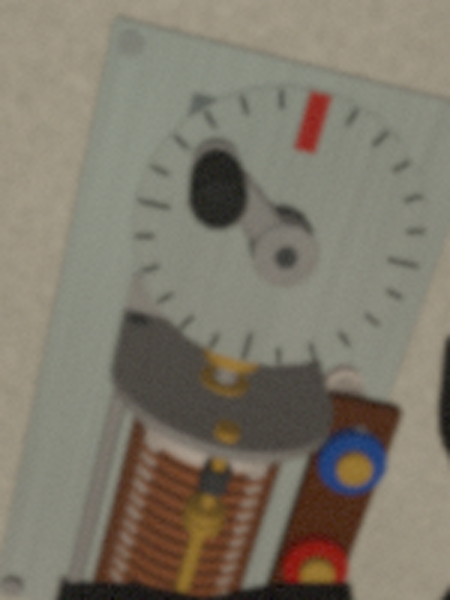

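```bash
python3 - <<'E'
import pickle
from h import *
np.set_printoptions(precision=4,suppress=True)
d=pickle.load(open("W1.pkl","rb"));P=cloud(d)
hub=ray_at_z(d,285,215.5,.114);han=ray_at_z(d,262.3,196.7,.156)
print(hub,han,np.linalg.norm((han-hub)[:2]))
hm=(abs(P[...,0]-.52)<.03)&(abs(P[...,1]-.13)<.03)&(P[...,2]>.12)&(P[...,2]<.165)
print("handle",hm.sum(),np.nanmean(P[hm],0),np.nanmin(P[hm],0),np.nanmax(P[hm],0))
hm&=P[...,2]>.153
print("handle top",hm.sum(),np.nanmean(P[hm],0),np.nanmin(P[hm],0),np.nanmax(P[hm],0))
# dial circle: points at 91mm
hm=(abs(P[...,0]-.546)<.07)&(abs(P[...,1]-.105)<.07)&(abs(P[...,2]-.09)<.003)
q=P[hm];print("dial",hm.sum(),q.min(0),q.max(0), cv2.minEnclosingCircle((q[:,:2]*1000).astype(np.float32)))
for n in("top","side"):
    Q=cloud(pickle.load(open("D0.pkl","rb"))[n])
    hm=(abs(Q[...,0]-.546)<.07)&(abs(Q[...,1]-.105)<.07)&(abs(Q[...,2]-.09)<.004)
    q=Q[hm];print(n,"dial",hm.sum(),q.min(0),q.max(0), cv2.minEnclosingCircle((q[:,:2]*1000).astype(np.float32)))
E
```

```text
[0.5478 0.1042 0.114 ] [0.5235 0.1383 0.156 ] 0.04186157841329461
handle 430 [0.5238 0.1394 0.1488] [0.5151 0.1289 0.1205] [0.5328 0.1453 0.1573]
handle top 234 [0.5239 0.1368 0.1552] [0.5163 0.1289 0.1531] [0.5311 0.1437 0.1573]
dial 6103 [0.4865 0.0358 0.0872] [0.6036 0.1597 0.0928] ((535.028076171875, 91.61737060546875), 74.00112915039062)
top dial 904 [0.491  0.0498 0.086 ] [0.6013 0.1602 0.094 ] ((546.5875854492188, 104.35560607910156), 55.937618255615234)
side dial 381 [0.4909 0.049  0.0862] [0.6043 0.1553 0.0937] ((549.0866088867188, 104.43022155761719), 58.872169494628906)
```

{"fn": "play_rows", "kwargs": {
  "commands": [
    {"grip":-1,"x":0.0025,"y":0.002,"z":0.03,"rx":0,"ry":0,"rz":0},
    {"grip":-1,"x":0,"y":0,"z":0.035,"rx":0,"ry":0,"rz":0},
    {"grip":-1,"x":0,"y":0,"z":0.03,"rx":0,"ry":0,"rz":0},
    {"grip":-1,"x":0,"y":0,"z":0.012,"rx":0,"ry":0,"rz":0},
    {"grip":-1,"x":0,"y":0,"z":0,"rx":0,"ry":0,"rz":0},
    {"grip":1,"x":0,"y":0,"z":0,"rx":0,"ry":0,"rz":0},
    {"grip":1,"x":0,"y":0,"z":0,"rx":0,"ry":0,"rz":0},
    {"grip":1,"x":0,"y":0,"z":0,"rx":0,"ry":0,"rz":0},
    {"grip":1,"x":0,"y":0,"z":0,"rx":0,"ry":0,"rz":0},
    {"grip":1,"x":0,"y":0,"z":0,"rx":0,"ry":0,"rz":0}
  ],
  "squeeze": 25
}}

```text
time_s: 4.9
position: [0.5216, 0.1367, 0.1389]
tool_rot: [[0.0, 1.0, 0.002], [1.0, -0.0, -0.0], [-0.0, 0.002, -1.0]]
ft_force: [2.2, -0.1, 3.3]
grip_width: 0.0168
```

```bash
python3 - <<'E'
from rig import env, optics
from h import *
s=env.observe();print(s["time_s"],s["position"],s["ft_force"],s["grip_width"])
d=dict(optics.get_image("wrist"));cv2.imwrite("pics/w2.png",d["color"])
E
```

```text
4.9 [0.5215918  0.13674807 0.13894642] [ 2.15796955 -0.12006345  3.31194827] 0.01682899135476653
```

View pics/w2.png

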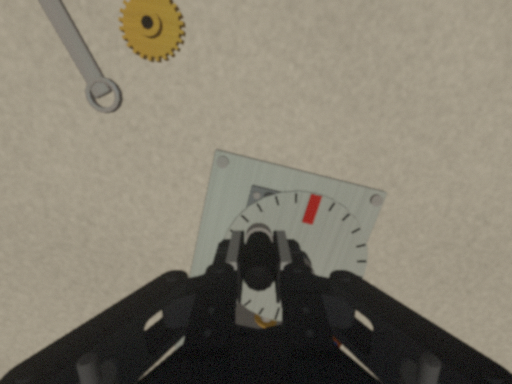

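```bash
cat > circ.py <<'E'
import numpy as np,sys
# tool x=world y, tool y=world x
def rows(p0,c,r,phis):
    p=np.array(p0)
    for f in phis:
        t=np.array(c)+r*np.array([np.cos(np.radians(f)),np.sin(np.radians(f))])
        d=np.round(t-p,4); p=p+d
        print(f'phi {f:.1f} x {d[1]:.4f} y {d[0]:.4f}  -> {p.round(4)}')
E
python3 -c "
from circ import *
rows((.522,.1355),(.547,.104),.0402,np.arange(118.4,-2,-10))"
```

```text
phi 118.4 x 0.0039 y 0.0059  -> [0.5279 0.1394]
phi 108.4 x 0.0027 y 0.0064  -> [0.5343 0.1421]
phi 98.4 x 0.0017 y 0.0068  -> [0.5411 0.1438]
phi 88.4 x 0.0004 y 0.0070  -> [0.5481 0.1442]
phi 78.4 x -0.0008 y 0.0070  -> [0.5551 0.1434]
phi 68.4 x -0.0020 y 0.0067  -> [0.5618 0.1414]
phi 58.4 x -0.0032 y 0.0063  -> [0.5681 0.1382]
phi 48.4 x -0.0041 y 0.0056  -> [0.5737 0.1341]
phi 38.4 x -0.0051 y 0.0048  -> [0.5785 0.129 ]
phi 28.4 x -0.0059 y 0.0039  -> [0.5824 0.1231]
phi 18.4 x -0.0064 y 0.0027  -> [0.5851 0.1167]
phi 8.4 x -0.0068 y 0.0017  -> [0.5868 0.1099]
phi -1.6 x -0.0070 y 0.0004  -> [0.5872 0.1029]
```

{"fn": "play_rows", "kwargs": {
  "commands": [
    {"grip":1,"x":0.0039,"y":0.0059,"z":0,"rx":0,"ry":0,"rz":0},
    {"grip":1,"x":0.0027,"y":0.0064,"z":0,"rx":0,"ry":0,"rz":0},
    {"grip":1,"x":0.0017,"y":0.0068,"z":0,"rx":0,"ry":0,"rz":0},
    {"grip":1,"x":0.0004,"y":0.007,"z":0,"rx":0,"ry":0,"rz":0}
  ]
}}

```text
time_s: 5.45
position: [0.5463, 0.1467, 0.1389]
tool_rot: [[-0.0, 1.0, -0.002], [1.0, 0.0, 0.002], [0.002, -0.002, -1.0]]
ft_force: [-4.0, 5.1, 8.5]
grip_width: 0.0168
```

```bash
python3 - <<'E'
from rig import env, optics
from h import *
s=env.observe();print(s["time_s"],s["position"],s["ft_force"],s["wrist_torque"],s["grip_width"])
E
```

```text
5.45 [0.54632184 0.1467285  0.13887567] [-3.9793436   5.07352423  8.53663059] [0.82757451 0.60080688 0.02924542] 0.016817720905474953
```

```bash
python3 -c "
from circ import *
rows((.5481,.1442),(.547,.1062),.040,np.arange(78.4,-40,-10))"
```

```text
phi 78.4 x 0.0012 y 0.0069  -> [0.555  0.1454]
phi 68.4 x -0.0020 y 0.0067  -> [0.5617 0.1434]
phi 58.4 x -0.0031 y 0.0063  -> [0.568  0.1403]
phi 48.4 x -0.0042 y 0.0056  -> [0.5736 0.1361]
phi 38.4 x -0.0051 y 0.0047  -> [0.5783 0.131 ]
phi 28.4 x -0.0058 y 0.0039  -> [0.5822 0.1252]
phi 18.4 x -0.0064 y 0.0028  -> [0.585  0.1188]
phi 8.4 x -0.0068 y 0.0016  -> [0.5866 0.112 ]
phi -1.6 x -0.0069 y 0.0004  -> [0.587  0.1051]
phi -11.6 x -0.0069 y -0.0008  -> [0.5862 0.0982]
phi -21.6 x -0.0067 y -0.0020  -> [0.5842 0.0915]
phi -31.6 x -0.0063 y -0.0031  -> [0.5811 0.0852]
```

{"fn": "play_rows", "kwargs": {
  "commands": [
    {"grip":1,"x":0.0012,"y":0.0069,"z":-0.001,"rx":0,"ry":0,"rz":0},
    {"grip":1,"x":-0.002,"y":0.0067,"z":0,"rx":0,"ry":0,"rz":0},
    {"grip":1,"x":-0.0031,"y":0.0063,"z":0,"rx":0,"ry":0,"rz":0},
    {"grip":1,"x":-0.0042,"y":0.0056,"z":0,"rx":0,"ry":0,"rz":0},
    {"grip":1,"x":-0.0051,"y":0.0047,"z":0,"rx":0,"ry":0,"rz":0},
    {"grip":1,"x":-0.0058,"y":0.0039,"z":0,"rx":0,"ry":0,"rz":0},
    {"grip":1,"x":-0.0064,"y":0.0028,"z":0,"rx":0,"ry":0,"rz":0},
    {"grip":1,"x":-0.0068,"y":0.0016,"z":0,"rx":0,"ry":0,"rz":0}
  ]
}}

```text
time_s: 6.45
position: [0.5876, 0.1135, 0.1393]
tool_rot: [[0.0, 1.0, 0.005], [1.0, -0.0, 0.001], [0.001, 0.005, -1.0]]
ft_force: [6.9, 4.5, -3.5]
grip_width: 0.0167
```

```bash
python3 - <<'E'
from rig import env, optics
from h import *
s=env.observe();print(s["time_s"],s["position"],s["ft_force"],s["wrist_torque"],s["grip_width"])
E
```

```text
6.45 [0.58755776 0.11346765 0.13927259] [ 6.88113857  4.45123856 -3.51039951] [ 0.74894592 -1.0912247   0.00985109] 0.016680040923354317
```

```bash
python3 -c "
from circ import *
rows((.5866,.112),(.5484,.1066),.040,np.arange(-1.6,-355,-10))"
```

```text
phi -1.6 x -0.0065 y 0.0018  -> [0.5884 0.1055]
phi -11.6 x -0.0069 y -0.0008  -> [0.5876 0.0986]
phi -21.6 x -0.0067 y -0.0020  -> [0.5856 0.0919]
phi -31.6 x -0.0063 y -0.0031  -> [0.5825 0.0856]
phi -41.6 x -0.0056 y -0.0042  -> [0.5783 0.08  ]
phi -51.6 x -0.0047 y -0.0051  -> [0.5732 0.0753]
phi -61.6 x -0.0039 y -0.0058  -> [0.5674 0.0714]
phi -71.6 x -0.0028 y -0.0064  -> [0.561  0.0686]
phi -81.6 x -0.0016 y -0.0068  -> [0.5542 0.067 ]
phi -91.6 x -0.0004 y -0.0069  -> [0.5473 0.0666]
phi -101.6 x 0.0008 y -0.0069  -> [0.5404 0.0674]
phi -111.6 x 0.0020 y -0.0067  -> [0.5337 0.0694]
phi -121.6 x 0.0031 y -0.0063  -> [0.5274 0.0725]
phi -131.6 x 0.0042 y -0.0056  -> [0.5218 0.0767]
phi -141.6 x 0.0051 y -0.0047  -> [0.5171 0.0818]
phi -151.6 x 0.0058 y -0.0039  -> [0.5132 0.0876]
phi -161.6 x 0.0064 y -0.0028  -> [0.5104 0.094 ]
phi -171.6 x 0.0068 y -0.0016  -> [0.5088 0.1008]
phi -181.6 x 0.0069 y -0.0004  -> [0.5084 0.1077]
phi -191.6 x 0.0069 y 0.0008  -> [0.5092 0.1146]
phi -201.6 x 0.0067 y 0.0020  -> [0.5112 0.1213]
phi -211.6 x 0.0063 y 0.0031  -> [0.5143 0.1276]
phi -221.6 x 0.0056 y 0.0042  -> [0.5185 0.1332]
phi -231.6 x 0.0047 y 0.0051  -> [0.5236 0.1379]
phi -241.6 x 0.0039 y 0.0058  -> [0.5294 0.1418]
phi -251.6 x 0.0028 y 0.0064  -> [0.5358 0.1446]
phi -261.6 x 0.0016 y 0.0068  -> [0.5426 0.1462]
phi -271.6 x 0.0004 y 0.0069  -> [0.5495 0.1466]
phi -281.6 x -0.0008 y 0.0069  -> [0.5564 0.1458]
phi -291.6 x -0.0020 y 0.0067  -> [0.5631 0.1438]
phi -301.6 x -0.0031 y 0.0063  -> [0.5694 0.1407]
phi -311.6 x -0.0042 y 0.0056  -> [0.575  0.1365]
phi -321.6 x -0.0051 y 0.0047  -> [0.5797 0.1314]
phi -331.6 x -0.0058 y 0.0039  -> [0.5836 0.1256]
phi -341.6 x -0.0064 y 0.0028  -> [0.5864 0.1192]
phi -351.6 x -0.0068 y 0.0016  -> [0.588  0.1124]
```

{"fn": "play_rows", "kwargs": {
  "commands": [
    {"grip":1,"x":-0.0065,"y":0.0018,"z":0,"rx":0,"ry":0,"rz":0},
    {"grip":1,"x":-0.0069,"y":-0.0008,"z":0,"rx":0,"ry":0,"rz":0},
    {"grip":1,"x":-0.0067,"y":-0.002,"z":0,"rx":0,"ry":0,"rz":0},
    {"grip":1,"x":-0.0063,"y":-0.0031,"z":0,"rx":0,"ry":0,"rz":0},
    {"grip":1,"x":-0.0056,"y":-0.0042,"z":0,"rx":0,"ry":0,"rz":0},
    {"grip":1,"x":-0.0047,"y":-0.0051,"z":0,"rx":0,"ry":0,"rz":0},
    {"grip":1,"x":-0.0039,"y":-0.0058,"z":0,"rx":0,"ry":0,"rz":0},
    {"grip":1,"x":-0.0028,"y":-0.0064,"z":0,"rx":0,"ry":0,"rz":0},
    {"grip":1,"x":-0.0016,"y":-0.0068,"z":0,"rx":0,"ry":0,"rz":0},
    {"grip":1,"x":-0.0004,"y":-0.0069,"z":0,"rx":0,"ry":0,"rz":0}
  ]
}}

```text
time_s: 7.7
position: [0.546, 0.0671, 0.1392]
tool_rot: [[0.001, 1.0, 0.0], [1.0, -0.001, -0.001], [-0.001, 0.0, -1.0]]
ft_force: [3.7, -2.2, -3.0]
grip_width: 0.0167
```

```bash
python3 - <<'E'
from rig import env, optics
from h import *
s=env.observe();print(s["time_s"],s["position"],s["ft_force"],s["wrist_torque"],s["grip_width"])
E
```

```text
7.7 [0.54602094 0.0670794  0.13919643] [ 3.72226193 -2.21417813 -3.0220372 ] [-0.35767623 -0.61134739  0.00306638] 0.01671460125349431
```

Tracking is good. Continue.

{"fn": "play_rows", "kwargs": {
  "commands": [
    {"grip":1,"x":0.0008,"y":-0.0069,"z":0,"rx":0,"ry":0,"rz":0},
    {"grip":1,"x":0.002,"y":-0.0067,"z":0,"rx":0,"ry":0,"rz":0},
    {"grip":1,"x":0.0031,"y":-0.0063,"z":0,"rx":0,"ry":0,"rz":0},
    {"grip":1,"x":0.0042,"y":-0.0056,"z":0,"rx":0,"ry":0,"rz":0},
    {"grip":1,"x":0.0051,"y":-0.0047,"z":0,"rx":0,"ry":0,"rz":0},
    {"grip":1,"x":0.0058,"y":-0.0039,"z":0,"rx":0,"ry":0,"rz":0},
    {"grip":1,"x":0.0064,"y":-0.0028,"z":0,"rx":0,"ry":0,"rz":0},
    {"grip":1,"x":0.0068,"y":-0.0016,"z":0,"rx":0,"ry":0,"rz":0},
    {"grip":1,"x":0.0069,"y":-0.0004,"z":0,"rx":0,"ry":0,"rz":0},
    {"grip":1,"x":0.0069,"y":0.0008,"z":0,"rx":0,"ry":0,"rz":0},
    {"grip":1,"x":0.0067,"y":0.002,"z":0,"rx":0,"ry":0,"rz":0},
    {"grip":1,"x":0.0063,"y":0.0031,"z":0,"rx":0,"ry":0,"rz":0}
  ]
}}

```text
time_s: 9.2
position: [0.5142, 0.1283, 0.1392]
tool_rot: [[0.0, 1.0, 0.002], [1.0, -0.0, -0.002], [-0.002, 0.002, -1.0]]
ft_force: [10.0, -9.4, -8.9]
grip_width: 0.0167
```

```bash
python3 - <<'E'
from rig import env, optics
from h import *
s=env.observe();print(s["time_s"],s["position"],s["ft_force"],s["wrist_torque"],s["grip_width"])
E
```

```text
9.2 [0.51418207 0.12830805 0.13918151] [10.02771284 -9.37264789 -8.92389478] [-1.53036749 -1.55268749  0.02791209] 0.016673905373645923
```

```bash
python3 -c "
from circ import *
rows((.5143,.1276),(.5498,.1060),.040,np.arange(-221.6,-305,-10))"
```

```text
phi -221.6 x 0.0050 y 0.0056  -> [0.5199 0.1326]
phi -231.6 x 0.0047 y 0.0051  -> [0.525  0.1373]
phi -241.6 x 0.0039 y 0.0058  -> [0.5308 0.1412]
phi -251.6 x 0.0028 y 0.0064  -> [0.5372 0.144 ]
phi -261.6 x 0.0016 y 0.0068  -> [0.544  0.1456]
phi -271.6 x 0.0004 y 0.0069  -> [0.5509 0.146 ]
phi -281.6 x -0.0008 y 0.0069  -> [0.5578 0.1452]
phi -291.6 x -0.0020 y 0.0067  -> [0.5645 0.1432]
phi -301.6 x -0.0031 y 0.0063  -> [0.5708 0.1401]
```

{"fn": "play_rows", "kwargs": {
  "commands": [
    {"grip":1,"x":0.005,"y":0.0056,"z":0.001,"rx":0,"ry":0,"rz":0},
    {"grip":1,"x":0.0047,"y":0.0051,"z":0,"rx":0,"ry":0,"rz":0},
    {"grip":1,"x":0.0039,"y":0.0058,"z":0,"rx":0,"ry":0,"rz":0},
    {"grip":1,"x":0.0028,"y":0.0064,"z":0,"rx":0,"ry":0,"rz":0},
    {"grip":1,"x":0.0016,"y":0.0068,"z":0,"rx":0,"ry":0,"rz":0},
    {"grip":1,"x":0.0004,"y":0.0069,"z":0,"rx":0,"ry":0,"rz":0},
    {"grip":1,"x":0,"y":0,"z":0,"rx":0,"ry":0,"rz":0}
  ]
}}

```text
time_s: 10.07
position: [0.55, 0.1471, 0.1389]
tool_rot: [[0.0, 1.0, 0.0], [1.0, -0.0, -0.001], [-0.001, 0.0, -1.0]]
ft_force: [0.5, -5.8, 4.4]
grip_width: 0.0167
```

```bash
python3 - <<'E'
from rig import env, optics
from h import *
s=env.observe();print(s["time_s"],s["position"],s["ft_force"],s["wrist_torque"],s["grip_width"])
E
```

```text
10.075 [0.5500195  0.14714236 0.13889648] [ 0.54229271 -5.80143419  4.41094298] [-0.94729912 -0.08173025  0.02499636] 0.016650169797092565
```

{"fn": "play_rows", "kwargs": {
  "commands": [
    {"grip":1,"x":-0.001,"y":0.003,"z":0,"rx":0,"ry":0,"rz":0},
    {"grip":1,"x":-0.0005,"y":0.003,"z":0,"rx":0,"ry":0,"rz":0},
    {"grip":1,"x":-0.0005,"y":0.002,"z":0,"rx":0,"ry":0,"rz":0},
    {"grip":1,"x":0,"y":0,"z":0,"rx":0,"ry":0,"rz":0}
  ]
}}

```text
time_s: 10.58
position: [0.5574, 0.146, 0.1389]
tool_rot: [[-0.0, 1.0, -0.0], [1.0, 0.0, 0.001], [0.001, -0.0, -1.0]]
ft_force: [-2.2, -1.2, 5.5]
grip_width: 0.0164
```

{"fn": "play_rows", "kwargs": {
  "commands": [
    {"grip":1,"x":-0.0005,"y":0.002,"z":0,"rx":0,"ry":0,"rz":0},
    {"grip":1,"x":0,"y":0,"z":0,"rx":0,"ry":0,"rz":0}
  ]
}}

```text
time_s: 10.82
position: [0.5586, 0.1457, 0.1389]
tool_rot: [[-0.0, 1.0, -0.003], [1.0, 0.0, 0.001], [0.001, -0.003, -1.0]]
ft_force: [-6.1, 0.1, 7.5]
grip_width: 0.0169
```

{"fn": "play_rows", "kwargs": {
  "commands": [
    {"grip":1,"x":-0.0005,"y":0.002,"z":0,"rx":0,"ry":0,"rz":0},
    {"grip":1,"x":0,"y":0,"z":0,"rx":0,"ry":0,"rz":0}
  ]
}}

```text
time_s: 11.08
position: [0.559, 0.1457, 0.1388]
tool_rot: [[-0.001, 1.0, -0.006], [1.0, 0.001, 0.002], [0.002, -0.006, -1.0]]
ft_force: [-12.1, 1.0, 11.8]
grip_width: 0.0167
```

{"fn": "play_rows", "kwargs": {
  "commands": [
    {"grip":1,"x":-0.0005,"y":0.0015,"z":0,"rx":0,"ry":0,"rz":0},
    {"grip":1,"x":0,"y":0,"z":0,"rx":0,"ry":0,"rz":0},
    {"grip":1,"x":0.0005,"y":-0.003,"z":0,"rx":0,"ry":0,"rz":0},
    {"grip":1,"x":0,"y":0,"z":0,"rx":0,"ry":0,"rz":0}
  ]
}}

```text
time_s: 11.58
position: [0.5586, 0.1457, 0.1389]
tool_rot: [[-0.001, 1.0, -0.003], [1.0, 0.001, 0.002], [0.002, -0.003, -1.0]]
ft_force: [-7.1, 2.1, 7.5]
grip_width: 0.0168
```

{"fn": "play_rows", "kwargs": {
  "commands": [
    {"grip":-1,"x":0,"y":0,"z":0,"rx":0,"ry":0,"rz":0},
    {"grip":-1,"x":0,"y":0,"z":0,"rx":0,"ry":0,"rz":0},
    {"grip":-1,"x":0,"y":0,"z":0,"rx":0,"ry":0,"rz":0},
    {"grip":-1,"x":0,"y":0,"z":0,"rx":0,"ry":0,"rz":0},
    {"grip":-1,"x":0,"y":0,"z":-0.03,"rx":0,"ry":0,"rz":0},
    {"grip":-1,"x":0,"y":0,"z":-0.04,"rx":0,"ry":0,"rz":0},
    {"grip":-1,"x":0,"y":0,"z":-0.04,"rx":0,"ry":0,"rz":0},
    {"grip":-1,"x":0,"y":0,"z":-0.01,"rx":0,"ry":0,"rz":0},
    {"grip":-1,"x":0,"y":0,"z":0,"rx":0,"ry":0,"rz":0}
  ]
}}

```text
time_s: 12.7
position: [0.5602, 0.1443, 0.2581]
tool_rot: [[0.0, 1.0, 0.0], [1.0, -0.0, 0.0], [0.0, 0.0, -1.0]]
ft_force: [-0.6, 0.4, -0.9]
grip_width: 0.0856
```

```bash
python3 - <<'E'
from rig import env, optics
from h import *
import pickle
d=dict(optics.get_image("wrist")); pickle.dump(d,open("W3.pkl","wb"))
c=d["color"][100:300,150:350]; cv2.imwrite("pics/w3c.png",cv2.resize(c,None,fx=3,fy=3,interpolation=cv2.INTER_CUBIC))
s=env.observe();print(s["time_s"],s["position"],s["ft_force"])
E
```

```text
12.75 [0.55992273 0.14429252 0.25719499] [ 0.34168139  0.02812572 -0.59188114]
```

View pics/w3c.png

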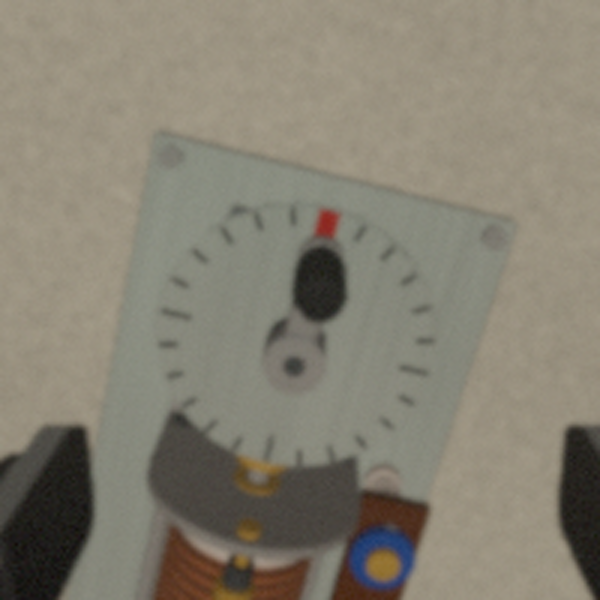

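{"fn": "play_rows", "kwargs": {
  "commands": [
    {"grip":-1,"x":-0.046,"y":0.002,"z":0,"rx":0,"ry":0,"rz":0},
    {"grip":-1,"x":-0.046,"y":0.002,"z":0,"rx":0,"ry":0,"rz":0},
    {"grip":-1,"x":-0.046,"y":0.002,"z":0,"rx":0,"ry":0,"rz":0},
    {"grip":-1,"x":-0.046,"y":0.002,"z":0,"rx":0,"ry":0,"rz":0},
    {"grip":-1,"x":-0.046,"y":0.002,"z":0,"rx":0,"ry":0,"rz":0},
    {"grip":-1,"x":-0.046,"y":0.001,"z":0,"rx":0,"ry":0,"rz":0},
    {"grip":-1,"x":0,"y":0,"z":0,"rx":0,"ry":0,"rz":0},
    {"grip":-1,"x":0,"y":0,"z":0,"rx":0,"ry":0,"rz":0}
  ]
}}

```text
time_s: 13.75
position: [0.5709, -0.1311, 0.2572]
tool_rot: [[0.0, 1.0, -0.002], [1.0, -0.0, 0.001], [0.001, -0.002, -1.0]]
ft_force: [0.6, 0.9, -0.0]
grip_width: 0.0855
```

```bash
python3 - <<'E'
from rig import env, optics
from h import *
import pickle
d=dict(optics.get_image("wrist")); pickle.dump(d,open("W4.pkl","wb"))
cv2.imwrite("pics/w4.png",d["color"])
s=env.observe();print(s["time_s"],s["position"],s["ft_force"],s["q"])
E
```

```text
13.8 [ 0.57102896 -0.13060296  0.25754525] [-0.73350505  0.07332792  0.37787124] [-2.44611839e+01  2.50500110e+01  6.70250835e+01  1.63576293e-02
  8.80188562e+01 -2.45012682e+01]
```

View pics/w4.png

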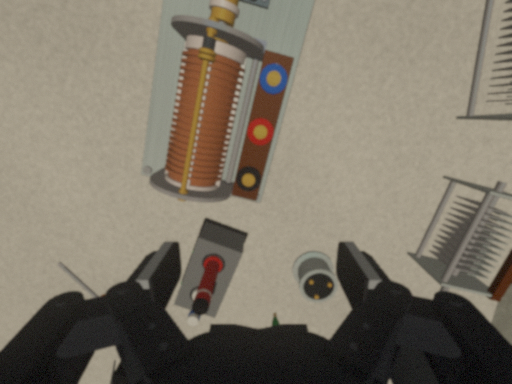

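```bash
python3 - <<'E'
import pickle
from h import *
np.set_printoptions(precision=4,suppress=True)
d=pickle.load(open("W4.pkl","rb"));P=cloud(d)
col=d["color"].astype(int);b,g,r=col[...,0],col[...,1],col[...,2]
def cen(m): v,u=np.nonzero(m);return u.mean(),v.mean()
yy,xx=np.mgrid[:384,:512]
for n,(u0,v0) in dict(blue=(274,78),red=(260,132),blk=(249,180)).items():
    near=np.hypot(xx-u0,yy-v0)<20
    m=(np.hypot(xx-u0,yy-v0)<9)&(r>g+15)&(g>b+25)
    u,v=cen(m);print(n,m.sum(),u,v,ray_at_z(d,u,v,.065),np.nanmedian(P[m],0))
m=(np.hypot(xx-260,yy-132)<22)&(r>g+60)&(r>b+60)&(abs(g-b)<25)
(c,rad)=cv2.minEnclosingCircle(np.argwhere(m)[:,::-1].astype(np.float32));print("collar",c,rad,ray_at_z(d,c[0],c[1],.061))
c=d["color"][200:330,160:290];cv2.imwrite("pics/w4c.png",cv2.resize(c,None,fx=4.5,fy=4.5,interpolation=cv2.INTER_CUBIC))
c=d["color"][90:200,200:320];cv2.imwrite("pics/w4d.png",cv2.resize(c,None,fx=4.5,fy=4.5,interpolation=cv2.INTER_CUBIC))
hm=(abs(P[...,0]-.49)<.08)&(abs(P[...,1]+.27)<.09)&(abs(P[...,2]-.062)<.003)
print(cv2.minAreaRect((P[hm][:,:2]*1000).astype(np.float32)))
cap=(abs(P[...,0]-.5)<.05)&(abs(P[...,1]+.255)<.03)&(P[...,2]>.1)&(P[...,2]<.165)
print("pen",cap.sum(),P[cap].mean(0),P[cap].min(0),P[cap].max(0))
E
```

```text
blue 149 273.23489932885906 78.06040268456375 [ 0.5866 -0.0189  0.065 ] [ 0.5864 -0.0189  0.0653]
red 197 260.0456852791878 131.58883248730965 [ 0.572  -0.0769  0.065 ] [ 0.572  -0.0774  0.0649]
blk 164 248.0 179.57926829268294 [ 0.5572 -0.135   0.065 ] [ 0.5572 -0.1353  0.065 ]
collar (259.6780700683594, 131.07534790039062) 14.11701488494873 [ 0.5716 -0.0766  0.061 ]
((497.56475830078125, -280.71441650390625), (117.74951171875, 64.07049560546875), 68.20533752441406)
pen 648 [ 0.5098 -0.2494  0.1341] [ 0.4989 -0.2619  0.1   ] [ 0.5185 -0.2444  0.1554]
```

View pics/w4c.png

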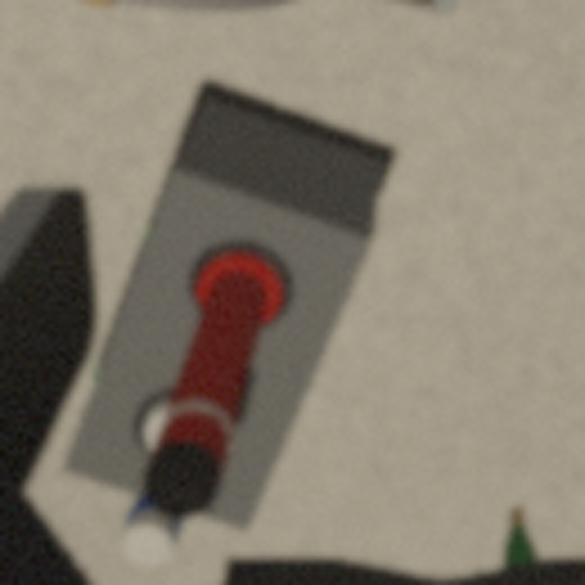

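View pics/w4d.png

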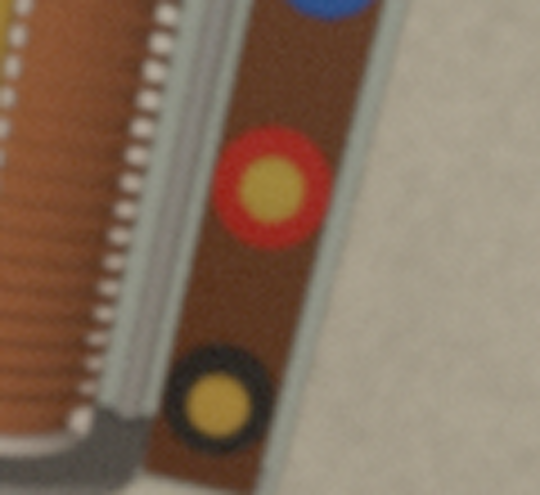

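```bash
python3 - <<'E'
import pickle
from h import *
np.set_printoptions(precision=4,suppress=True)
d=pickle.load(open("W4.pkl","rb"))
print(ray_at_z(d,213.0,263.5,.066),ray_at_z(d,200.7,305,.154))
E
```

```text
[ 0.5082 -0.2525  0.066 ] [ 0.51   -0.2476  0.154 ]
```

{"fn": "play_rows", "kwargs": {
  "commands": [
    {"grip":-1,"x":-0.041,"y":-0.0213,"z":0,"rx":0,"ry":0,"rz":0},
    {"grip":-1,"x":-0.041,"y":-0.0213,"z":0,"rx":0,"ry":0,"rz":0},
    {"grip":-1,"x":-0.041,"y":-0.0214,"z":0,"rx":0,"ry":0,"rz":0},
    {"grip":-1,"x":0,"y":0,"z":0,"rx":0,"ry":0,"rz":0.128},
    {"grip":-1,"x":0,"y":0,"z":0,"rx":0,"ry":0,"rz":0.128},
    {"grip":-1,"x":0,"y":0,"z":0,"rx":0,"ry":0,"rz":0.128},
    {"grip":-1,"x":0,"y":0,"z":0,"rx":0,"ry":0,"rz":0},
    {"grip":-1,"x":0,"y":0,"z":0,"rx":0,"ry":0,"rz":0}
  ]
}}

```text
time_s: 14.8
position: [0.5074, -0.2539, 0.2583]
tool_rot: [[0.372, 0.928, -0.0], [0.928, -0.372, 0.0], [0.0, -0.0, -1.0]]
ft_force: [-0.1, 0.1, -0.1]
grip_width: 0.0852
```

```bash
python3 - <<'E'
from rig import env, optics
from h import *
import pickle
d=dict(optics.get_image("wrist")); pickle.dump(d,open("W5.pkl","wb"))
cv2.imwrite("pics/w5.png",d["color"])
s=env.observe();print(s["time_s"],s["position"],s["ft_force"],s["tool_rot"])
E
```

```text
14.85 [ 0.50730708 -0.25410461  0.25828644] [ 0.7684229  -0.51379979  0.89386936] [[ 3.72236534e-01  9.28137897e-01 -8.13278343e-05]
 [ 9.28137899e-01 -3.72236526e-01  9.43194202e-05]
 [ 5.72682379e-05 -1.10592579e-04 -9.99999992e-01]]
```

View pics/w5.png

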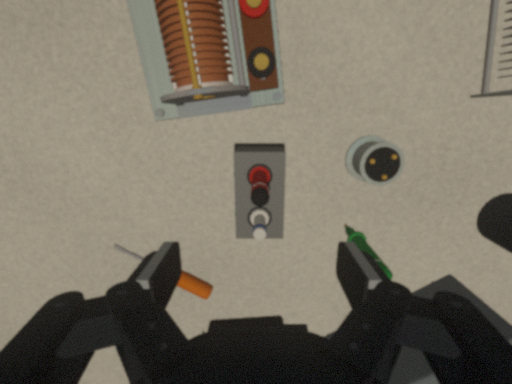

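```bash
python3 - <<'E'
import pickle
from h import *
np.set_printoptions(precision=4,suppress=True)
d=pickle.load(open("W5.pkl","rb"));P=cloud(d)
print(ray_at_z(d,260,197,.154),ray_at_z(d,259.5,177,.066))
cap=(abs(P[...,0]-.507)<.02)&(abs(P[...,1]+.254)<.02)&(P[...,2]>.148)&(P[...,2]<.165)
print("cap",cap.sum(),P[cap].mean(0),P[cap].min(0),P[cap].max(0))
c=d["color"][135:250,210:310];cv2.imwrite("pics/w5c.png",cv2.resize(c,None,fx=5,fy=5,interpolation=cv2.INTER_CUBIC))
E
```

```text
[ 0.5085 -0.2533  0.154 ] [ 0.5076 -0.2553  0.066 ]
cap 277 [ 0.5081 -0.2536  0.1529] [ 0.499  -0.2631  0.148 ] [ 0.5164 -0.2458  0.1559]
```

View pics/w5c.png

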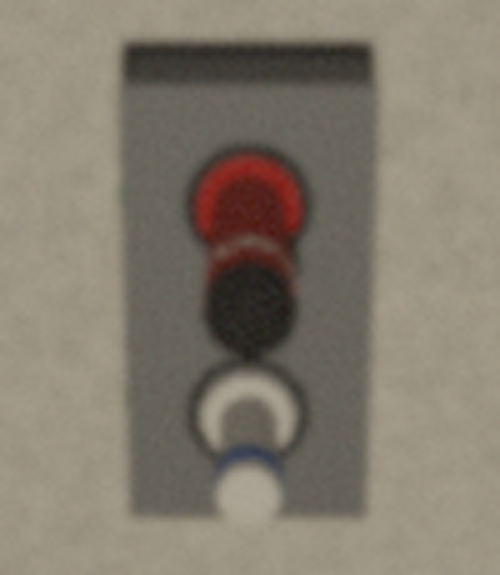

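{"fn": "play_rows", "kwargs": {
  "commands": [
    {"grip":-1,"x":0,"y":0.001,"z":0.04,"rx":0,"ry":0,"rz":0},
    {"grip":-1,"x":0,"y":0,"z":0.045,"rx":0,"ry":0,"rz":0},
    {"grip":-1,"x":0,"y":0,"z":0.04,"rx":0,"ry":0,"rz":0},
    {"grip":-1,"x":0,"y":0,"z":0.025,"rx":0,"ry":0,"rz":0},
    {"grip":-1,"x":0,"y":0,"z":0,"rx":0,"ry":0,"rz":0},
    {"grip":1,"x":0,"y":0,"z":0,"rx":0,"ry":0,"rz":0},
    {"grip":1,"x":0,"y":0,"z":0,"rx":0,"ry":0,"rz":0},
    {"grip":1,"x":0,"y":0,"z":0,"rx":0,"ry":0,"rz":0},
    {"grip":1,"x":0,"y":0,"z":0,"rx":0,"ry":0,"rz":0},
    {"grip":1,"x":0,"y":0,"z":0,"rx":0,"ry":0,"rz":0},
    {"grip":1,"x":0,"y":0,"z":0,"rx":0,"ry":0,"rz":0}
  ],
  "squeeze": 35
}}

```text
time_s: 16.23
position: [0.5082, -0.2551, 0.1089]
tool_rot: [[0.375, 0.927, 0.001], [0.927, -0.375, -0.001], [-0.0, 0.001, -1.0]]
ft_force: [-1.7, 0.7, 5.8]
grip_width: 0.0171
```

{"fn": "play_rows", "kwargs": {
  "commands": [
    {"grip":1,"x":0,"y":0,"z":-0.01,"rx":0,"ry":0,"rz":0},
    {"grip":1,"x":0,"y":0,"z":-0.02,"rx":0,"ry":0,"rz":0},
    {"grip":1,"x":0,"y":0,"z":-0.03,"rx":0,"ry":0,"rz":0},
    {"grip":1,"x":0,"y":0,"z":-0.03,"rx":0,"ry":0,"rz":0},
    {"grip":1,"x":0,"y":0,"z":-0.03,"rx":0,"ry":0,"rz":0},
    {"grip":1,"x":0,"y":0,"z":-0.01,"rx":0,"ry":0,"rz":0},
    {"grip":1,"x":0,"y":0,"z":0,"rx":0,"ry":0,"rz":0},
    {"grip":1,"x":0,"y":0,"z":0,"rx":0,"ry":0,"rz":0}
  ]
}}

```text
time_s: 17.23
position: [0.5077, -0.2548, 0.237]
tool_rot: [[0.375, 0.927, -0.002], [0.927, -0.375, 0.001], [0.001, -0.002, -1.0]]
ft_force: [-0.4, -0.1, -0.9]
grip_width: 0.0172
```

```bash
python3 - <<'E'
from rig import env, optics
from h import *
import pickle
D={}
for n in("wrist","side","top"):
    D[n]=dict(optics.get_image(n)); 
pickle.dump(D,open("D6.pkl","wb"))
cv2.imwrite("pics/w6.png",D["wrist"]["color"])
c=D["side"]["color"][100:290,220:410]; cv2.imwrite("pics/s6.png",cv2.resize(c,None,fx=3.1,fy=3.1,interpolation=cv2.INTER_CUBIC))
s=env.observe();print(s["time_s"],s["position"],s["ft_force"])
E
```

```text
17.375 [ 0.50791587 -0.25487567  0.23740479] [ 0.20659564 -0.98706852  0.08972074]
```

View pics/w6.png

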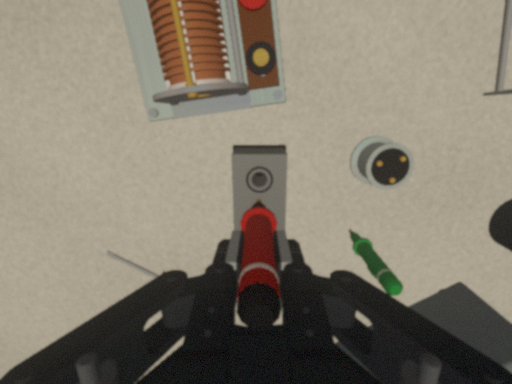

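View pics/s6.png

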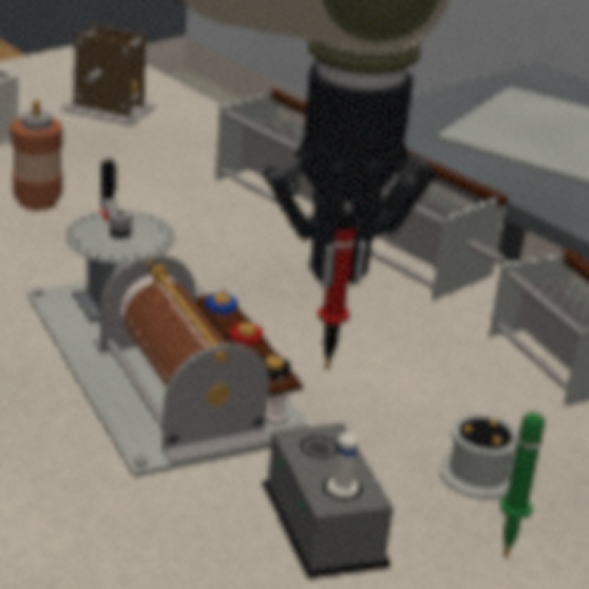

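```bash
python3 - <<'E'
import pickle
from h import *
np.set_printoptions(precision=4,suppress=True)
D=pickle.load(open("D6.pkl","rb"))
p=np.array([.5079,-.2548,0])
for n in("side","wrist"):
    d=D[n]
    for z in(.1405,.193,.2825): print(n,z,proj(d,p+[0,0,z]))
d=D["side"];
o=proj(d,p+[0,0,.1405]).astype(int)
c=d["color"][o[1]-70:o[1]+20,o[0]-40:o[0]+50];cv2.imwrite("pics/s6c.png",cv2.resize(c,None,fx=6,fy=6,interpolation=cv2.INTER_CUBIC));print(o)
E
```

```text
side 0.1405 [325.4068 218.1914]
side 0.193 [327.43   200.3527]
side 0.2825 [331.1098 167.9073]
wrist 0.1405 [259.55   200.7385]
wrist 0.193 [259.7222 224.4001]
wrist 0.2825 [260.4073 318.5709]
[325 218]
```

View pics/s6c.png

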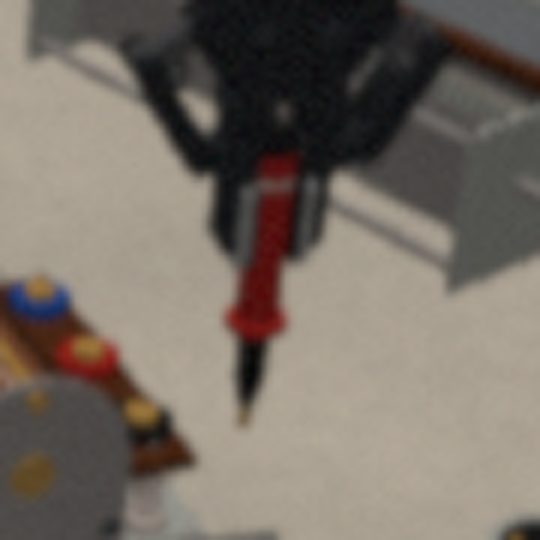

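{"fn": "play_rows", "kwargs": {
  "commands": [
    {"grip":1,"x":0.03,"y":-0.0014,"z":0,"rx":0,"ry":0,"rz":0},
    {"grip":1,"x":0.045,"y":-0.0014,"z":0,"rx":0,"ry":0,"rz":0},
    {"grip":1,"x":0.045,"y":-0.0015,"z":0,"rx":0,"ry":0,"rz":0},
    {"grip":1,"x":0.045,"y":-0.0014,"z":0,"rx":0,"ry":0,"rz":0},
    {"grip":1,"x":0.0245,"y":-0.0014,"z":0,"rx":0,"ry":0,"rz":0},
    {"grip":1,"x":0,"y":0,"z":0,"rx":0,"ry":0,"rz":0},
    {"grip":1,"x":0,"y":0,"z":0.04,"rx":0,"ry":0,"rz":0},
    {"grip":1,"x":0,"y":0,"z":0.02,"rx":0,"ry":0,"rz":0},
    {"grip":1,"x":0,"y":0,"z":0,"rx":0,"ry":0,"rz":0},
    {"grip":1,"x":0,"y":0,"z":0,"rx":0,"ry":0,"rz":0}
  ]
}}

```text
time_s: 18.62
position: [0.5728, -0.0774, 0.1793]
tool_rot: [[0.375, 0.927, 0.001], [0.927, -0.375, -0.001], [-0.0, 0.002, -1.0]]
ft_force: [0.2, -0.3, -0.6]
grip_width: 0.0167
```

```bash
cat > look.py <<'E'
from rig import env, optics
from h import *
import pickle,sys
k=sys.argv[1]
D={}
for n in("wrist","side","top"):
    D[n]=dict(optics.get_image(n)); 
pickle.dump(D,open(f"D{k}.pkl","wb"))
c=[D["wrist"]["color"][130:290,180:340],None,None]
for i,n in((1,"side"),(2,"top")):
    o=proj(D[n],[.572,-.077,.08]).astype(int); w=30; c[i]=D[n]["color"][o[1]-w:o[1]+w,o[0]-w:o[0]+w]
    print(n,"origin",o-w,"scale",400/60)
c=[cv2.resize(x,(400,400),interpolation=cv2.INTER_CUBIC) for x in c]
cv2.imwrite(f"pics/l{k}.png",np.hstack(c[:2]))
s=env.observe();print(s["time_s"],s["position"],s["ft_force"]);print(s["tool_rot"].round(4) if hasattr(s["tool_rot"],"round") else s["tool_rot"])
E
python3 look.py 7
```

```text
side origin [269 170] scale 6.666666666666667
top origin [254 132] scale 6.666666666666667
18.775 [ 0.57283723 -0.0770143   0.17933646] [-0.2274879  -0.61481681 -0.07891938]
[[ 3.751e-01  9.270e-01  1.700e-03]
 [ 9.270e-01 -3.751e-01 -7.000e-04]
 [ 0.000e+00  1.900e-03 -1.000e+00]]
```

View pics/l7.png

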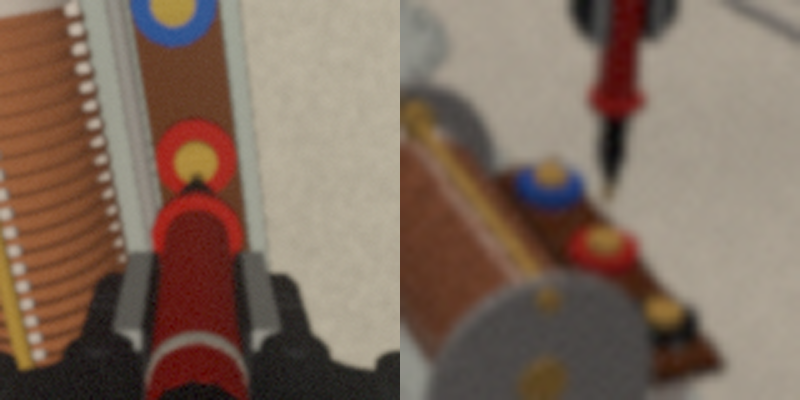

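```bash
python3 - <<'E'
import pickle
from h import *
np.set_printoptions(precision=4,suppress=True)
D=pickle.load(open("D7.pkl","rb"));d=D["side"]
print("tip",ray_at_z(d,269-.5+208.5/6.667,170-.5+194/6.667,.083)); print("pad",ray_at_z(d,269-.5+203.5/6.667,170-.5+239.5/6.667,.065))
for n in("side","wrist"):
  for q in ([.5728,-.0772,.0826],[.5728,-.0772,.065],[.572,-.077,.065]): print(n,q,proj(D[n],q))
d=D["wrist"]; print("pad wrist",ray_at_z(d,180-.5+196/2.5,130-.5+162/2.5,.065)); print("tip approx wrist",ray_at_z(d,180-.5+197/2.5,130-.5+185/2.5,.083))
c=d["color"][170:240,220:300];cv2.imwrite("pics/w7c.png",cv2.resize(c,None,fx=8,fy=8,interpolation=cv2.INTER_CUBIC))
E
```

```text
tip [ 0.5757 -0.0729  0.083 ]
pad [ 0.5691 -0.0795  0.065 ]
side [0.5728, -0.0772, 0.0826] [299.9071 199.6219]
side [0.5728, -0.0772, 0.065] [299.5119 204.7179]
side [0.572, -0.077, 0.065] [299.257  204.7639]
wrist [0.5728, -0.0772, 0.0826] [258.821  200.4666]
wrist [0.5728, -0.0772, 0.065] [258.7562 194.6323]
wrist [0.572, -0.077, 0.065] [257.9006 194.7476]
pad wrist [ 0.5722 -0.0766  0.065 ]
tip approx wrist [ 0.5713 -0.0795  0.083 ]
```

View pics/w7c.png

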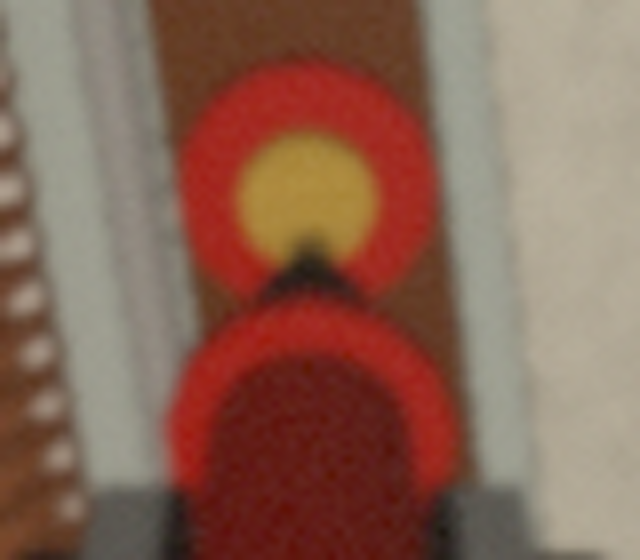

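{"fn": "play_rows", "kwargs": {
  "commands": [
    {"grip":1,"x":0,"y":0,"z":0.01,"rx":0,"ry":0,"rz":0},
    {"grip":1,"x":0,"y":0,"z":0.003,"rx":0,"ry":0,"rz":0},
    {"grip":1,"x":0,"y":0,"z":0,"rx":0,"ry":0,"rz":0},
    {"grip":1,"x":0,"y":0,"z":0,"rx":0,"ry":0,"rz":0}
  ]
}}

```text
time_s: 19.27
position: [0.5726, -0.0767, 0.1654]
tool_rot: [[0.375, 0.927, 0.0], [0.927, -0.375, -0.0], [-0.0, 0.0, -1.0]]
ft_force: [-0.5, 0.2, -1.3]
grip_width: 0.0171
```

```bash
cat > f.py <<'E'
from rig import env, optics
import numpy as np,cv2,sys,pickle
F=[];Z=[];T=[]
for i in range(12):
    d=optics.get_image("wrist" if i%2 else "side"); 
    s=env.observe();F.append(s["ft_force"]);Z.append(s["position"]);T.append(s["wrist_torque"])
    if i==11: w=d
    if i==10: sd=d
F=np.array(F);Z=np.array(Z)
print(s["time_s"],"F",F.mean(0).round(2),"sd",F.std(0).round(2),"pos",Z.mean(0).round(5),Z.std(0).round(5))
k=sys.argv[1]; pickle.dump((dict(w),dict(sd)),open(f"F{k}.pkl","wb"))
a=cv2.resize(w["color"][160:240,215:305],(450,400),interpolation=cv2.INTER_CUBIC)
b=cv2.resize(sd["color"][180:230,275:325],(350,350),interpolation=cv2.INTER_CUBIC); b=cv2.copyMakeBorder(b,0,50,0,0,cv2.BORDER_CONSTANT)
cv2.imwrite(f"pics/f{k}.png",np.hstack([a,b]))
E
python3 f.py 1
```

```text
19.875 F [ 0.11  0.3  -1.02] sd [0.55 0.43 0.5 ] pos [ 0.57257 -0.07667  0.16541] [3.e-05 1.e-05 7.e-05]
```

View pics/f1.png

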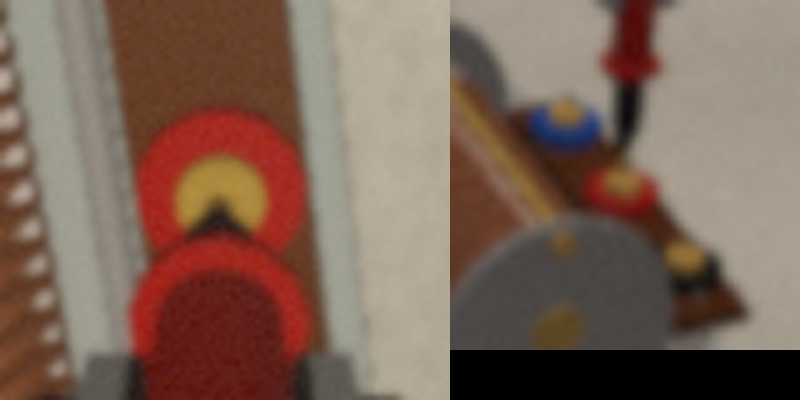

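```bash
python3 - <<'E'
import pickle
from h import *
w,s=pickle.load(open("F1.pkl","rb"))
p=np.array([.5726,-.0767,0])
for z in (.065,.0685,.0765,.0785,.1185,.1235): print(z,proj(w,p+[0,0,z]).round(1),proj(s,p+[0,0,z]).round(1))
t=np.array([.375,.927,0])
print("guard far rim",proj(w,p+t*.013+[0,0,.1210]))
print("far rim nose 2.5mm",proj(w,p+t*.0025+[0,0,.0765]))
c=w["color"][180:215,240:275];cv2.imwrite("pics/w8c.png",cv2.resize(c,None,fx=16,fy=16,interpolation=cv2.INTER_CUBIC))
E
```

```text
0.065 [259.2 199.3] [299.4 204.7]
0.0685 [259.2 200.6] [299.4 203.7]
0.0765 [259.2 203.5] [299.6 201.3]
0.0785 [259.2 204.3] [299.7 200.8]
0.1185 [259.4 222.8] [300.6 189. ]
0.1235 [259.5 225.6] [300.7 187.5]
guard far rim [259.47772024 206.80140737]
far rim nose 2.5mm [259.22904116 200.76227777]
```

View pics/w8c.png

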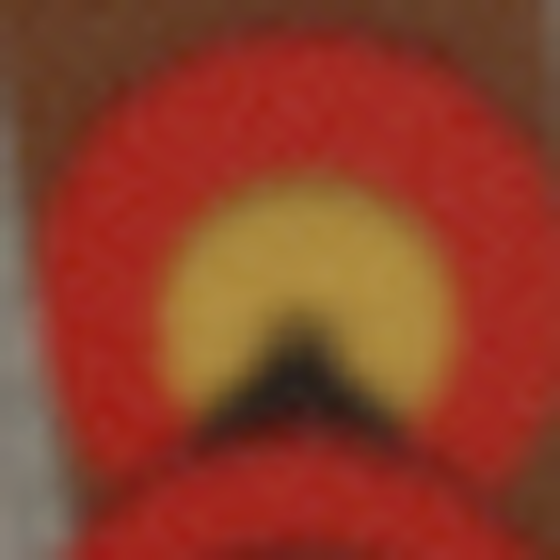

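{"fn": "play_rows", "kwargs": {
  "commands": [
    {"grip":1,"x":0,"y":0,"z":0.002,"rx":0,"ry":0,"rz":0},
    {"grip":1,"x":0,"y":0,"z":0.002,"rx":0,"ry":0,"rz":0},
    {"grip":1,"x":0,"y":0,"z":0,"rx":0,"ry":0,"rz":0}
  ]
}}

```text
time_s: 20.25
position: [0.5725, -0.0767, 0.1612]
tool_rot: [[0.375, 0.927, -0.0], [0.927, -0.375, -0.0], [-0.0, -0.0, -1.0]]
ft_force: [-0.9, 0.0, 0.3]
grip_width: 0.0171
```

```bash
python3 f.py 2
```

```text
20.85 F [-0.22 -0.04  0.36] sd [0.32 0.59 0.35] pos [ 0.57254 -0.07667  0.16137] [1.e-05 2.e-05 3.e-05]
```

{"fn": "play_rows", "kwargs": {
  "commands": [
    {"grip":1,"x":0,"y":0,"z":0.0015,"rx":0,"ry":0,"rz":0},
    {"grip":1,"x":0,"y":0,"z":0.001,"rx":0,"ry":0,"rz":0},
    {"grip":1,"x":0,"y":0,"z":0,"rx":0,"ry":0,"rz":0},
    {"grip":1,"x":0,"y":0,"z":0,"rx":0,"ry":0,"rz":0}
  ]
}}

```text
time_s: 21.35
position: [0.5725, -0.0767, 0.1589]
tool_rot: [[0.375, 0.927, 0.0], [0.927, -0.375, -0.0], [-0.0, 0.0, -1.0]]
ft_force: [-0.3, 0.8, 0.7]
grip_width: 0.0172
```

```bash
python3 f.py 3
```

```text
21.95 F [-0.17  0.11  1.22] sd [0.32 0.29 0.41] pos [ 0.57255 -0.07668  0.15886] [1.e-05 1.e-05 2.e-05]
```

View pics/f3.png

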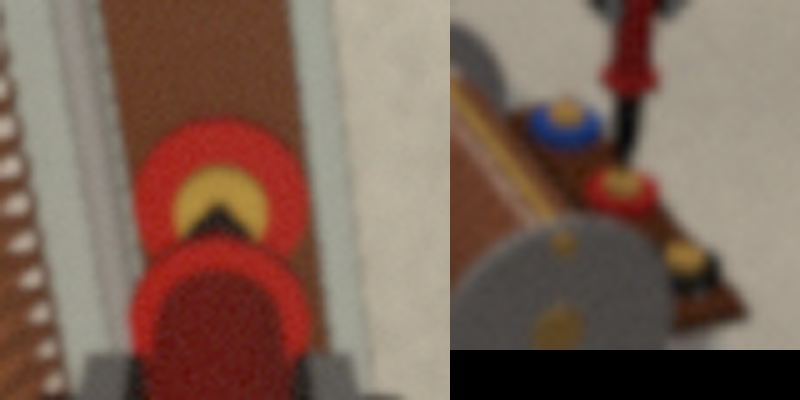

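{"fn": "play_rows", "kwargs": {
  "commands": [
    {"grip":1,"x":0,"y":0,"z":0.0005,"rx":0,"ry":0,"rz":0},
    {"grip":1,"x":0,"y":0,"z":0,"rx":0,"ry":0,"rz":0}
  ]
}}

```text
time_s: 22.2
position: [0.5725, -0.0767, 0.1583]
tool_rot: [[0.375, 0.927, -0.0], [0.927, -0.375, 0.0], [-0.0, -0.0, -1.0]]
ft_force: [-0.0, 0.8, 1.4]
grip_width: 0.0173
```

```bash
python3 f.py 4; python3 - <<'E'
import pickle
from rig import env,optics,finder
from h import *
w,s=pickle.load(open("F4.pkl","rb"))
c=w["color"][180:215,240:275];a=cv2.resize(c,(400,400),interpolation=cv2.INTER_CUBIC)
# crank in side view
o=proj(s,[.55,.11,.13]).astype(int); c=s["color"][o[1]-30:o[1]+30,o[0]-30:o[0]+30]; b=cv2.resize(c,(400,400),interpolation=cv2.INTER_CUBIC)
cv2.imwrite("pics/fin.png",np.hstack([a,b]))
cv2.imwrite("pics/finside.png",s["color"])
d=optics.get_image("top"); cv2.imwrite("pics/fintop.png",d["color"])
E
```

```text
22.8 F [-0.14  0.19  1.22] sd [0.57 0.3  0.46] pos [ 0.57254 -0.07667  0.15834] [1.e-05 1.e-05 1.e-05]
```

View pics/fin.png

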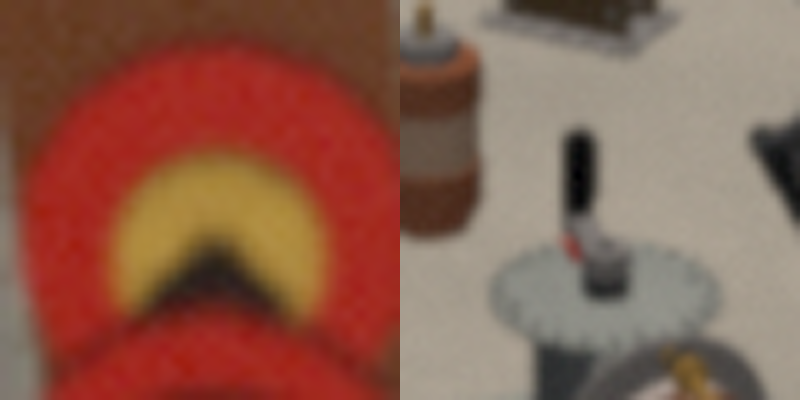

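View pics/finside.png

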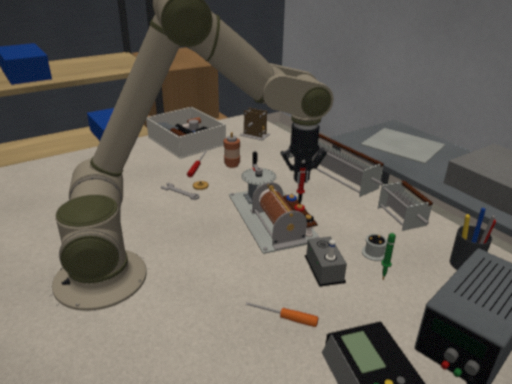

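View pics/fintop.png

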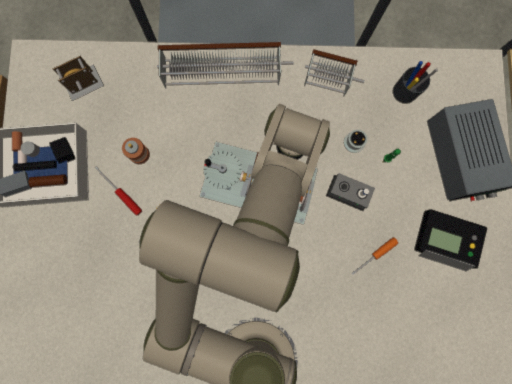

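```bash
python3 -c "
from rig import order,env
print(order.close_job()); print(env.observe()['time_s'])"
```

```text
the job is handed in; nothing more can be done
None
the job is handed in; nothing more can be done
```

The job is handed in at about 23 s, with the arm still holding the red pen pressed on the red terminal.

- **Crank:** I gripped the handle and wound it clockwise about 414°. It then met the end stop: the push rose to about 12 N with almost no further movement. I released it there. The wrist picture after release and the later side picture both show the handle over the red mark.
- **Pen:** I drew it straight up out of the dock, and it stayed upright in the grip. In the wrist picture the pen sits over the middle of the red terminal's brass top to within about 1 mm.
- **Press:** The force on the tip is about 2.2 N, which means it has sunk about 3.6 mm. The tool height gives about 3.6 mm as well, against 4 mm for half travel and 8 mm for bottomed. The last 0.5 mm step downwards did not raise the measured force, but that is within the sensor noise of about ±0.2 N.
- **Disagreements:** The arm and the cameras differed by 1–2 mm on where the crank axis is. At one point the side view suggested the tip was a few millimetres off, but it is too coarse to judge by, so I used the wrist camera.
- **Rest of the bench:** The last pictures show nothing else moved, with the trimming tool still in its bore.

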